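Load the second slotted weight on the tension stand

ROBOT

A 7-joint arm with a two-finger parallel gripper is mounted at the origin on a cart in front of the work surface, level with it; the furniture and walls round the work are solid. World frame = base frame: x ahead of the robot, y to its left, z up, the work surface at z = 0. Lengths are in m, angles in rad, forces in N, time in s.
With the tool pointing down it reaches from about 0.4 to 0.85 m from the base axis. Payload 10.4 kg.
Tool frame: the origin (TCP) lies between the finger pads; the fingertips stand r.nose_length ahead of it and the grasp point (between the pads) lies 6 mm ahead of it (r.nose_length is the distance from the TCP to the fingertips, in m); z points along the fingers, x is the direction in which the jaws open and shut, and the axes are right-handed (so a half turn about z gives the same grasp; the last joint's range is limited). The gripper opens to 87 mm and grips with 3 to 60 N. Pads are 19 mm wide; open, the fingers measure 117 mm over their backs; the gripper's body (75 mm by 190 mm) begins 51 mm behind the grasp point.
Start: joints at [-1.297, 0.332, -0.065, 1.46, 0.022, 1.35, -0.088], TCP at [0.183, 0.598, 0.248] pointing down, gripper open.
Joint ranges: [-2.6, 2.6], [-0.5, 2.12], [-1.47, 1.34], [0.16, 2.42], [-1.27, 4.41], [0.06, 2.06], [-2.6, 2.6]. Speed limits (rad/s): [2.22, 2.22, 2.79, 2.79, 3.14, 3.14, 3.14].

INTERFACE

Orientations are given as a unit quaternion [x, y, z, w].
In Python, from bench import r gives the robot as it stands. The module is installed in compiled form; this text tells all that it offers.
- The arm moves only by the shell command python3 -m creep 'ROWS' [OPENING] [FORCE]. ROWS is JSON, a list of rows, each an object of numbers: "x", "y", "z": the shift along the world's x, y, z in m; "spin": the turn about the world's z in degrees. In form: [{"x": .., "y": .., "z": .., "spin": ..}, ...]. A call has 1 to 12 rows; each row is the pose to reach, as a shift and turn from the pose commanded when the call began; what a row does not reach only later rows make up. A row lasts 1/8 s, in which the tool goes at most 62.5 mm and 10.7 degrees, less where a joint would pass 70% of its speed; a pose out of reach is approached as far as the arm can. A call with a gripper value outside its range is refused whole. OPENING is the finger opening in m, from 0 to 0.087, set as the call begins (- or left out, the last holds). The fingers move at their own pace and stop on an object; FORCE is the grip in N (left out, the last holds). Time passes only in rows, so rows that repeat a pose let the fingers close. It gives the time, the measured TCP pose, the force and the opening at its end, in the units of the state.
- r.read_state(): the state, without advancing time (a new reading comes with each control period).
- r.camera(name): name is "side" or "top" or "wrist"; returns a dict with "pixels" (400x640x3 uint8, blue, green, red), "z_map" (400x640 float32, m along the optical axis (not along the pixel's ray), 0 where there is no reading), "K" (3x3 intrinsics, pixels), "k1" (the pictures are not rectified: a ray, as slopes to the right and down, at radius r is drawn at 1 + k1 r^2 times it, then the intrinsics apply), "R" (3x3) and "t" (3): a world point X has camera coordinates R X + t. Camera axes: x right, y down, z forward; pixel columns grow to the right and rows downward; lengths in m; the calibration is good to about 2 mm. A picture is of the moment at which its call begins.
- r.close_job(): hands the job in, once; it reports no verdict.
The state is a dict: "time": time; "joint_positions": joint angles; "joint_vel": joint speeds; "joint_torque": joint torques, N m; "ee_pos": TCP position; "eef_rot": TCP orientation; "ft_force": force on the tool from outside, world axes, zero at the start; "torque": the same for the moment, N m; "width": finger opening in m.
Only numpy, scipy, OpenCV 4.12 (cv2) and the standard library are available. Lean on these libraries where they do the work, as an engineer would, in place of code of your own. Each camera call takes 0.05 s, during which the arm holds its last target. There are 200 camera calls.

TASK

Add the loose brass slotted weight to the tension weight stand: slide it sideways under the head onto the stem until the stem sits at the closed end of its slot, with its slot turned opposite to the slot of the dark weight already there, so that it lies flat on that weight. Let go of it, and leave the other things on the cabinet where they are.

Things in the scene. Friction and masses are not known exactly. Their poses are not given: they have to be found in the camera images.
- weight: loose brass disc, 60 mm across, 16 mm thick, 0.3 kg (may vary by a third), lying flat. Origin at the centre of its underside, z up. A 12 mm wide slot, through the full thickness, runs from the rim at its +x side past the centre to a closed, flat end at x = -5 mm; the slot's mouth is bevelled 3 mm on each side. A small copper plug is set in its top at x = -19 mm.
- slot_mouth (a point): point on the weight in the middle of the slot's mouth: at the rim, 30 mm from the weight's axis along its +x, at half thickness
- stand: tension weight stand, fixed: grey plate 80 x 80 x 10 mm; origin under its centre, z up, +x roughly away from the robot. Two rails along its y bear an aluminium carriage with, on one upright axis, a pan, a dark steel weight (both 26 mm radius; slot facing the stand's -x) and a stem. It is clamped (holds up to 60 N) at x = 0, y anywhere from -14 to +14 mm: not measured, look or feel for it.
- seat_middle (a point): point of the stand, 38 mm above its origin, at the level of the dark weight's top, on which the brass weight's underside is to rest with its slot facing the stand's +x. The stem is a steel rod 8 mm in diameter; it stands here give or take the carriage's unmeasured 14 mm along the stand's y. Home, the brass weight's centre is about 1 mm beyond the stem's axis in +x.
- head_middle (a point): point of the stand, 72 mm above its origin, at the level of the underside of the stem's steel mushroom head (18 mm diameter, top at 81 mm), with the same unmeasured offset along y. The brass weight cannot pass over the head; it must go through the 34 mm gap between dark weight and head.
- bearing: bystander: ball bearing, 52 mm across, 15 mm high; origin under its centre
- nut: bystander: hexagon nut, 30 x 34 x 14 mm; origin under its centre
- bush: bystander: flanged brass bush, 38 mm across, 34 mm high; origin under its centre
- star_knob: bystander: black lobed knob, 49 mm across, 31 mm high; origin under its centre
There are look-alikes about, which are no part of the job. Several things have the shape of the weight; the one meant has the colours described above.

How it is judged:
By the outcome, as a careful person would: the job done as asked, in the order asked, and still so for the second after the job is handed in, with the robot touching nothing.
It also fails if it takes over 45 s, if anything falls off the work surface, if the arm or the gripper's body presses on something with over 40 N, if the wrist force passes 120 N, or if a joint passes its speed limit or range.

## Working session

There is one attempt and no reset: what is moved stays moved. The work goes in short steps, Python scripts to look and compute and a shell command to move; the robot and the scene stay as the last step left them, time stands still between calls to the robot, and variables do not carry over. Pictures are saved under pics/ and viewed, about 8 in all and at most 12, crops included, and the job is handed in when it is done.

```bash
mkdir -p pics; cat > h.py <<'E'
import numpy as np, cv2
from bench import r
def snap(name,fn=None):
    c=r.camera(name)
    if fn: cv2.imwrite('pics/'+fn,c['pixels'])
    return c
def cloud(c):
    K=c['K'];h,w=c['z_map'].shape
    u,v=np.meshgrid(np.arange(w),np.arange(h))
    xd=(u-K[0,2])/K[0,0];yd=(v-K[1,2])/K[1,1]
    x,y=xd.copy(),yd.copy()
    for _ in range(8):
        f=1+c['k1']*(x*x+y*y);x=xd/f;y=yd/f
    z=c['z_map'];P=np.stack([x*z,y*z,z],-1)
    W=(P-c['t'])@c['R']; W[z==0]=np.nan
    return W
E
python3 - <<'E'
from h import *
a=snap('top','top1.png');b=snap('side','side1.png')
np.savez('s1.npz',top=cloud(a),side=cloud(b))
s=r.read_state();print(s['time'],s['ee_pos'],s['eef_rot'],s['width'],r.nose_length)
for c in(a,b):print(c['K'],c['k1'],-c['R'].T@c['t'])
E
```

```text
0.1 [0.18270626 0.59737779 0.24685744] [ 8.03869314e-01  5.94805621e-01 -4.81505575e-04  4.08706633e-04] 0.08734807301072078 0.025
[[381.52889423   0.         322.43719359]
 [  0.         381.52889423 196.42512549]
 [  0.           0.           1.        ]] 0.01945131492085479 [0.39524749 0.03516316 0.90531879]
[[447.98072647   0.         318.10098962]
 [  0.         447.98072647 194.95177293]
 [  0.           0.           1.        ]] -0.09173358969523975 [0.29974823 0.80332314 0.57827202]
```

View pics/top1.png

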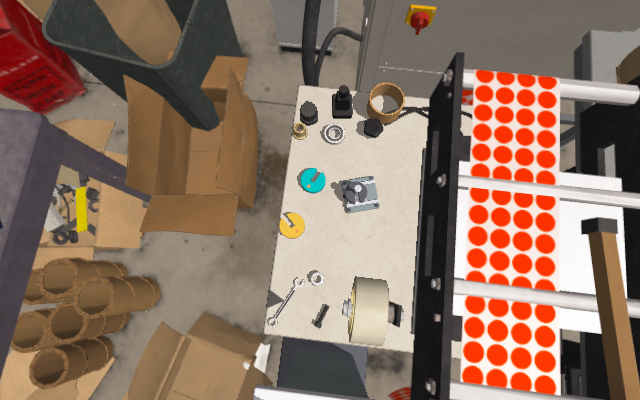

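View pics/side1.png

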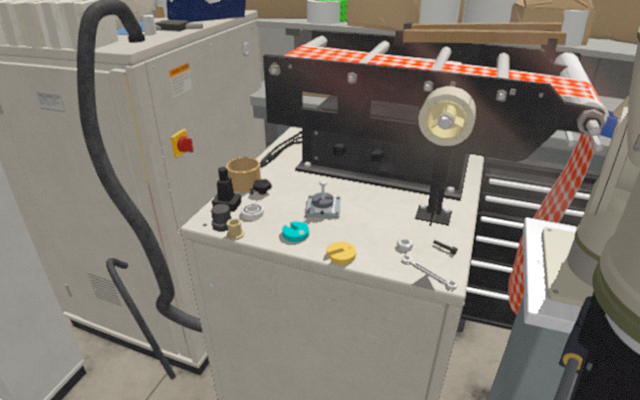

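Candidates with the weight's shape, in the top image, are the cyan disc at (313,180) and the yellow disc at (291,225). I'll enlarge both along with the stand and measure them.

```bash
python3 - <<'E'
from h import *
im=cv2.imread('pics/top1.png')
cv2.imwrite('pics/c1.png',cv2.resize(im[150:250,265:395],None,fx=6,fy=6,interpolation=cv2.INTER_CUBIC))
W=np.load('s1.npz')['top']
for n,(u,v) in dict(cyan=(308,184),yel=(296,230),table=(340,250),stand=(357,190),bush=(299,130),bear=(334,133),nut=(316,279),knob=(373,128),).items(): print(n,W[v,u].round(3))
hsv=cv2.cvtColor(im,cv2.COLOR_BGR2HSV)
for n,(u0,v0) in dict(cyan=(313,180),yel=(291,225)).items():
    w=W[v0-18:v0+18,u0-18:u0+18].reshape(-1,3);m=(w[:,2]>.012)&(w[:,2]<.02)&(hsv[v0-18:v0+18,u0-18:u0+18,1].reshape(-1)>100)
    p=w[m][:,:2];c,rad=cv2.minEnclosingCircle(p.astype(np.float32));print(n,m.sum(),c,rad,p.mean(0),np.median(w[m][:,2]))
w=W[160:225,330:395].reshape(-1,3)
for lo,hi in((.005,.016),(.03,.045),(.07,.09)):
    p=w[(w[:,2]>lo)&(w[:,2]<hi)];print(lo,len(p),p.mean(0),p.min(0),p.max(0))
p=w[(w[:,2]>.006)&(w[:,2]<.014)][:,:2].astype(np.float32);print(cv2.minAreaRect(p))
E
```

```text
cyan [0.611 0.099 0.016]
yel [0.498 0.113 0.017]
table [0.465 0.005 0.001]
stand [ 0.594 -0.016  0.081]
bush [0.75  0.139 0.003]
bear [ 0.754  0.051 -0.001]
nut [0.392 0.053 0.001]
knob [ 0.766 -0.042  0.029]
cyan 398 (0.622988760471344, 0.08844924718141556) 0.03023315779864788 [0.62098278 0.08962123] 0.01574877367981794
yel 434 (0.5079090595245361, 0.12490668892860413) 0.030207574367523193 [0.50646135 0.12308405] 0.015856539423846017
0.005 600 [ 0.6005031  -0.03438081  0.01070819] [ 0.55499047 -0.07592129  0.00507366] [0.65583796 0.02031491 0.01592868]
0.03 300 [ 0.59869666 -0.01466073  0.03764057] [ 0.57389987 -0.04063212  0.03004452] [0.62453044 0.00951614 0.04459912]
0.07 48 [ 0.59883903 -0.01579784  0.0802225 ] [ 0.59168197 -0.0245368   0.07539284] [ 0.60617149 -0.00819116  0.08267806]
((0.6025522351264954, -0.02789987251162529), (0.08027130365371704, 0.079890675842762), 16.57427215576172)
```

View pics/c1.png

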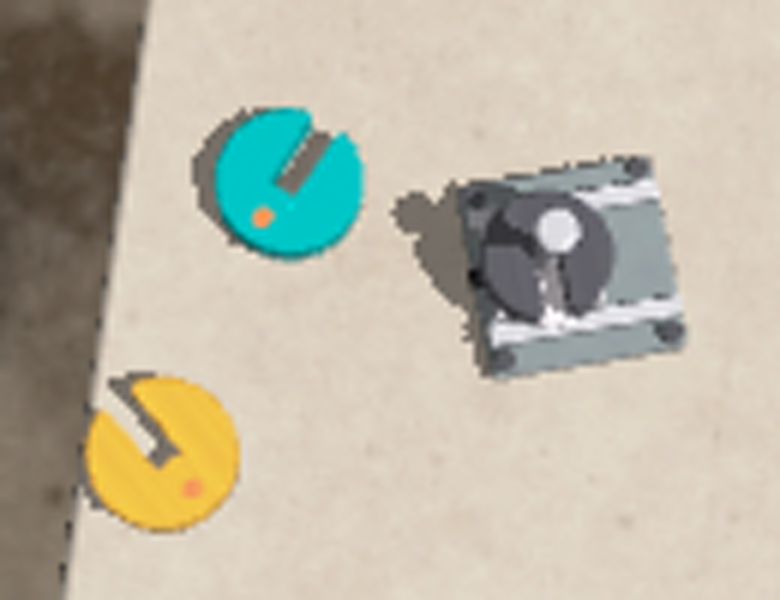

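The yellow disc at crop (163,453), top-image pixel (292,225), is the brass weight: it is brass-coloured with a copper plug. The cyan disc is the look-alike. The dark weight's slot opens towards the bottom of the image, on the robot's side. Next I work out the angles.

```bash
python3 - <<'E'
from h import *
im=cv2.imread('pics/top1.png').astype(int)
W=np.load('s1.npz')['top']
sub=np.s_[207:243,273:309]
b,g,rr=[im[sub][...,i] for i in range(3)];w=W[sub]
br=(rr>180)&(b<110)&(w[...,2]>.011)
pl=br&(g<165)
c,rad=cv2.minEnclosingCircle(w[br][:,:2].astype(np.float32));c=np.array(c)
p=np.median(w[pl],0)[:2];d=c-p
print(c,rad,'plug',pl.sum(),p,np.linalg.norm(d),'slot ang by plug',np.degrees(np.arctan2(d[1],d[0])))
e=c-w[br][:,:2].mean(0);print('slot ang by centroid',np.linalg.norm(e),np.degrees(np.arctan2(*-( w[br][:,:2].mean(0)-c)[::-1])))
q=r.read_state()['eef_rot'];print('jaw ang',np.degrees(2*np.arctan2(q[1],q[0])))
E
```

```text
[0.50834787 0.12476048] 0.030110478401184082 plug 19 [0.49755446 0.13007785] 0.012032126131550771 slot ang by plug -26.22718658520247
slot ang by centroid 0.002744610331493846 42.30516973043098
jaw ang 72.9975699426435
```

```bash
python3 -m creep '[{"x":0.04,"y":-0.03,"spin":6},{"x":0.08,"y":-0.07,"spin":15},{"x":0.12,"y":-0.11,"spin":22},{"x":0.16,"y":-0.16,"spin":30},{"x":0.2,"y":-0.21,"spin":38},{"x":0.23,"y":-0.26,"spin":45},{"x":0.26,"y":-0.31,"spin":52},{"x":0.285,"y":-0.36,"spin":58},{"x":0.3,"y":-0.41,"spin":65},{"x":0.325,"y":-0.46,"spin":65},{"x":0.325,"y":-0.473,"z":-0.05,"spin":65},{"x":0.325,"y":-0.473,"z":-0.05,"spin":65}]' 0.087
python3 - <<'E'
from h import *
c=snap('wrist','w1.png');np.savez('w1.npz',W=cloud(c));s=r.read_state();print(s['time'],s['ee_pos'],s['eef_rot'],s['joint_positions'])
E
```

```text
0.15 [0.18272187 0.59742179 0.24697212] [ 8.03895283e-01  5.94770632e-01 -4.13281269e-04  3.14692600e-04] [-1.29657287  0.33269113 -0.06468722  1.46072064  0.02156426  1.34991294
 -0.08850848]invalid input at $[0]: expected keys x, y, z, spin
```

View pics/w1.png

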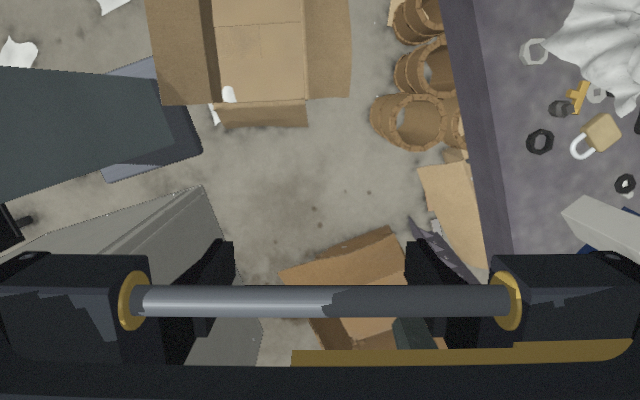

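The move was refused because every row needs all four keys, so nothing moved. This picture only shows the floor below the start pose. Before retyping it, I'll check heights along the corridor.

```bash
python3 - <<'E'
from h import *
d=np.load('s1.npz');P=np.concatenate([d['top'].reshape(-1,3),d['side'].reshape(-1,3)])
for k in np.linspace(0,1,9):
    c=np.array([.183,.597])*(1-k)+np.array([.508,.125])*k
    m=np.hypot(*(P[:,:2]-c).T)<.15
    print(c.round(2),np.nanmax(P[m][:,2]) if m.any() else None,m.sum())
E
```

```text
[0.18 0.6 ] 0.4835132230934156 14721
[0.22 0.54] 0.4835132230934156 14598
[0.26 0.48] 0.4835132230934156 12661
[0.3  0.42] 0.3361024588204369 3788
[0.35 0.36] -0.8641171488217438 2863
[0.39 0.3 ] 0.004242068536349943 7844
[0.43 0.24] 0.02061174306886548 19692
[0.47 0.18] 0.02061174306886548 26677
[0.51 0.12] 0.04072552547122024 31297
```

```bash
python3 -m creep '[{"x":0.03,"y":-0.04,"z":0,"spin":6},{"x":0.06,"y":-0.08,"z":0,"spin":14},{"x":0.09,"y":-0.12,"z":0,"spin":22},{"x":0.12,"y":-0.16,"z":0,"spin":30}]' 0.087
```

```text
time: 0.65
ee_pos: [0.3036, 0.4362, 0.2474]
eef_rot: [0.621, 0.784, -0.0, -0.0]
ft_force: [1.8, 0.3, -0.1]
width: 0.0869
```

The high points were the arm itself, and the way ahead is clear.

```bash
python3 -m creep '[{"x":0.03,"y":-0.045,"z":0,"spin":6},{"x":0.06,"y":-0.09,"z":0,"spin":12},{"x":0.09,"y":-0.14,"z":0,"spin":18},{"x":0.12,"y":-0.185,"z":0,"spin":24},{"x":0.15,"y":-0.23,"z":0,"spin":30},{"x":0.18,"y":-0.275,"z":-0.02,"spin":35},{"x":0.204,"y":-0.311,"z":-0.05,"spin":35},{"x":0.204,"y":-0.311,"z":-0.07,"spin":35},{"x":0.204,"y":-0.311,"z":-0.07,"spin":35}]'
python3 - <<'E'
from h import *
c=snap('wrist','w2.png');W=cloud(c);np.savez('w2.npz',W=W);s=r.read_state();print(s['time'],s['ee_pos'],s['eef_rot'],s['joint_positions'])
im=c['pixels'].astype(int);br=(im[...,2]>150)&(im[...,0]<120)&(W[...,2]>.012)&(W[...,2]<.022)
print(br.sum());q,rad=cv2.minEnclosingCircle(W[br][:,:2].astype(np.float32));print(q,rad)
E
```

```text
time: 1.78
ee_pos: [0.5058, 0.1262, 0.1761]
eef_rot: [0.359, 0.933, -0.001, -0.001]
ft_force: [-0.7, 1.5, 0.0]
width: 0.0873
1.825 [0.50637148 0.12689718 0.17738764] [ 3.58252228e-01  9.33624607e-01 -3.94876647e-04 -5.27028870e-04] [-0.59858014  0.15660839  0.2917942   1.83732523 -0.04909435  1.15594046
  2.11850139]
2902
(0.5470247864723206, 0.11519424617290497) 0.06776729226112366
```

View pics/w2.png

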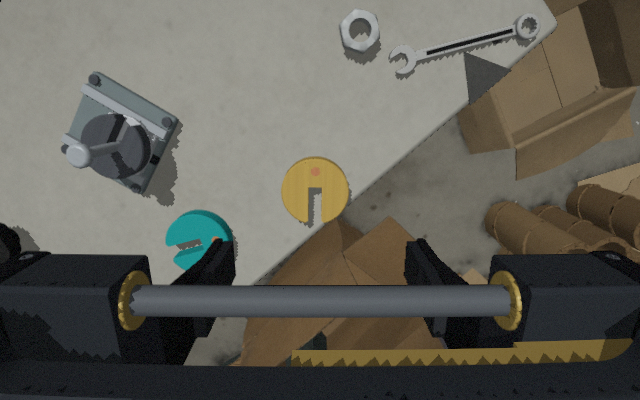

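The wrist picture shows the brass weight at (316,190), its plug at (315,171) and its slot mouth at (318,222), almost square to the jaws. The stand is at (115,145). I'll restrict the fits to those regions.

```bash
python3 - <<'E'
from h import *
im=cv2.imread('pics/w2.png').astype(int);W=np.load('w2.npz')['W']
sub=np.s_[150:230,275:355];w=W[sub];I=im[sub]
br=(I[...,2]>150)&(I[...,0]<120)&(w[...,2]>.012)&(w[...,2]<.022)
P=w[br][:,:2];q,rad=cv2.minEnclosingCircle(P.astype(np.float32));q=np.array(q);print(q,rad,br.sum(),np.median(w[br][:,2]))
pl=br&(I[...,2]-I[...,1]>85)&(np.indices(br.shape)[0]<35)
p=w[pl][:,:2].mean(0);d=q-p;print('plug',pl.sum(),p,np.linalg.norm(d),np.degrees(np.arctan2(d[1],d[0])))
# slot: points within disc not at the top height / not brass
yy,xx=np.where(~br);m=(xx>30)&(xx<50)&(yy>40)&(yy<68)
u=xx[m]+275;v=yy[m]+150;mm=(u>305)&(u<326)
# slot edges per row in top plane -> fit line of mid points
mids=[]
for v in range(192,216):
    row=np.where(~br[v-150])[0]; row=row[(row>28)&(row<54)]
    if len(row)>5:
        a=w[v-150,row.min()-1,:2];b=w[v-150,row.max()+1,:2];mids.append((a+b)/2)
mids=np.array(mids);l=cv2.fitLine(mids.astype(np.float32),cv2.DIST_HUBER,0,.01,.01).ravel();print('slotline',np.degrees(np.arctan2(l[1],l[0])),l[2:],len(mids))
w=W[60:205,50:190].reshape(-1,3)
for lo,hi in((.03,.042),(.076,.09)):
    p=w[(w[:,2]>lo)&(w[:,2]<hi)][:,:2].astype(np.float32);print(len(p),p.mean(0),cv2.minEnclosingCircle(p))
p=w[(w[:,2]>.0085)&(w[:,2]<.0115)][:,:2].astype(np.float32);print(cv2.minAreaRect(p),len(p))
E
```

```text
[0.51028562 0.12470491] 0.029887190088629723 2892 0.016930236819639455
plug 0 [nan nan] nan nan
slotline 47.73472 [0.51577175 0.13078935] 24
2832 [ 0.59902704 -0.01334675] ((0.6016134023666382, -0.015594776719808578), 0.026805993169546127)
550 [ 0.59998155 -0.01453811] ((0.6036511659622192, -0.012143461033701897), 0.007374929264187813)
((0.6050256490707397, -0.02700844034552574), (0.0805082768201828, 0.08066495507955551), 16.850393295288086) 2045<stdin>:7: RuntimeWarning: Mean of empty slice.
  ret = um.true_divide(
```

```bash
python3 -m creep '[{"x":0.003,"y":-0.0015,"z":-0.05,"spin":0},{"x":0.003,"y":-0.0015,"z":-0.1,"spin":0},{"x":0.003,"y":-0.0015,"z":-0.13,"spin":0},{"x":0.003,"y":-0.0015,"z":-0.149,"spin":0},{"x":0.003,"y":-0.0015,"z":-0.149,"spin":0},{"x":0.003,"y":-0.0015,"z":-0.149,"spin":0}]'
python3 -c "
from bench import r
s=r.read_state();print(s['ee_pos'],s['ft_force'],s['joint_positions'])"
```

```text
time: 2.58
ee_pos: [0.5106, 0.1259, 0.03]
eef_rot: [0.358, 0.934, 0.001, 0.001]
ft_force: [-0.7, 0.4, -0.1]
width: 0.0871
[0.51063406 0.12592425 0.03004706] [-0.67003853  0.44993476 -0.11799684] [-0.56504031  0.35775976  0.27197456  1.95062235 -0.12632534  0.84732129
  2.18330617]
```

```bash
python3 -m creep '[{"x":0,"y":0,"z":-0.002,"spin":0},{"x":0,"y":0,"z":-0.002,"spin":0},{"x":0,"y":0,"z":-0.002,"spin":0},{"x":0,"y":0,"z":-0.002,"spin":0},{"x":0,"y":0,"z":-0.002,"spin":0},{"x":0,"y":0,"z":-0.002,"spin":0},{"x":0,"y":0,"z":-0.002,"spin":0},{"x":0,"y":0,"z":-0.002,"spin":0}]' 0.05 30
python3 -m creep '[{"x":0,"y":0,"z":0.02,"spin":0},{"x":0,"y":0,"z":0.06,"spin":0},{"x":0,"y":0,"z":0.1,"spin":0},{"x":0,"y":0,"z":0.1,"spin":0},{"x":0,"y":0,"z":0.1,"spin":0}]'
python3 - <<'E'
from h import *
c=snap('wrist','w3.png');W=cloud(c);np.savez('w3.npz',W=W);s=r.read_state();print(s['time'],s['ee_pos'],s['eef_rot'],s['ft_force'],s['width'])
E
```

```text
time: 3.58
ee_pos: [0.5099, 0.1252, 0.0267]
eef_rot: [0.358, 0.934, 0.0, 0.0]
ft_force: [-0.2, -0.9, 5.2]
width: 0.059
time: 4.2
ee_pos: [0.5089, 0.1251, 0.1252]
eef_rot: [0.358, 0.934, -0.001, -0.001]
ft_force: [-0.4, 1.0, -3.7]
width: 0.0594
4.25 [0.50864388 0.12491955 0.12482868] [ 0.35835235  0.93358527 -0.0009653  -0.0010993 ] [-0.12794454  1.31939421 -3.33351747] 0.059014035952863024
```

View pics/w3.png

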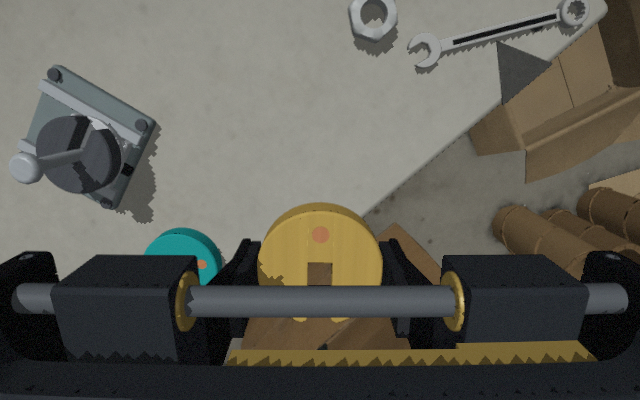

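The weight is held level with its slot square to the jaws. Next I go to the robot-side approach point, above and 55 mm short of home, turning -31°.

```bash
python3 -m creep '[{"x":0,"y":-0.02,"z":0,"spin":-4},{"x":0.005,"y":-0.06,"z":0,"spin":-10},{"x":0.015,"y":-0.1,"z":0,"spin":-18},{"x":0.03,"y":-0.135,"z":0,"spin":-25},{"x":0.0396,"y":-0.1558,"z":0,"spin":-31},{"x":0.0396,"y":-0.1558,"z":-0.03,"spin":-31},{"x":0.0396,"y":-0.1558,"z":-0.053,"spin":-31},{"x":0.0396,"y":-0.1558,"z":-0.053,"spin":-31},{"x":0.0396,"y":-0.1558,"z":-0.053,"spin":-31}]'
python3 - <<'E'
from h import *
c=snap('wrist','w4.png');W=cloud(c);np.savez('w4.npz',W=W);s=r.read_state();print(s['time'],s['ee_pos'],s['eef_rot'],s['ft_force'],s['width'],2*np.degrees(np.arctan2(s['eef_rot'][1],s['eef_rot'][0])))
a=snap('side','s4.png');cv2.imwrite('pics/s4c.png',cv2.resize(a['pixels'][150:250,260:390],None,fx=6,fy=6,interpolation=cv2.INTER_CUBIC));np.savez('s4.npz',W=cloud(a))
E
```

```text
time: 5.38
ee_pos: [0.5495, -0.0314, 0.074]
eef_rot: [0.596, 0.803, -0.0, 0.0]
ft_force: [0.1, -0.5, -3.5]
width: 0.059
5.425 [ 0.54981737 -0.03109748  0.07442743] [5.95290144e-01 8.03510648e-01 3.04571023e-04 4.37391666e-04] [ 0.59096534  0.8722158  -3.60212202] 0.05902184032956575 106.93335086124974
```

View pics/w4.png

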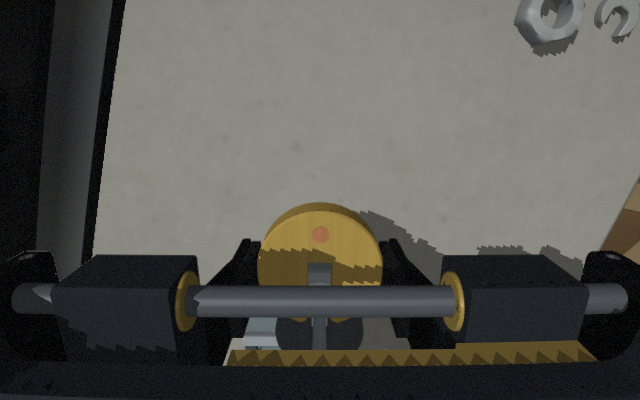

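View pics/s4c.png

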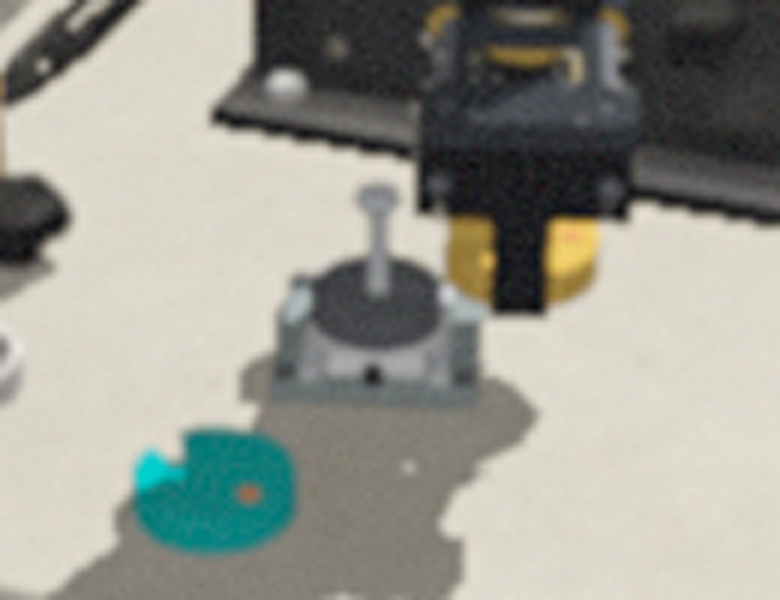

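The wrist view shows the stem and the dark weight's axis in column ~320, in line with the brass slot at (320,275). The side view shows the weight between dark weight and head level. I'll slide in and watch the force.

```bash
python3 -m creep '[{"x":0.0096,"y":0.0029,"z":-0.003,"spin":0},{"x":0.0192,"y":0.0058,"z":-0.003,"spin":0},{"x":0.0259,"y":0.0078,"z":-0.003,"spin":0},{"x":0.0326,"y":0.0098,"z":-0.003,"spin":0},{"x":0.0383,"y":0.0115,"z":-0.003,"spin":0},{"x":0.0383,"y":0.0115,"z":-0.003,"spin":0}]'
```

```text
time: 6.22
ee_pos: [0.588, -0.019, 0.0705]
eef_rot: [0.595, 0.804, 0.0, 0.0]
ft_force: [-0.0, -0.3, -3.0]
width: 0.0591
```

```bash
python3 -m creep '[{"x":0.0038,"y":0.0012,"z":0,"spin":0},{"x":0.0077,"y":0.0023,"z":0,"spin":0},{"x":0.0105,"y":0.0032,"z":0,"spin":0},{"x":0.0105,"y":0.0032,"z":0,"spin":0}]'
```

```text
time: 6.72
ee_pos: [0.5984, -0.0158, 0.0706]
eef_rot: [0.595, 0.804, 0.0, 0.0]
ft_force: [0.1, -0.8, -2.8]
width: 0.0588
```

No contact at 51 mm of travel. I'll feel for the closed end in small steps.

```bash
python3 -m creep '[{"x":0.0019,"y":0.0006,"z":0,"spin":0},{"x":0.0029,"y":0.0009,"z":0,"spin":0},{"x":0.0029,"y":0.0009,"z":0,"spin":0}]'; python3 -m creep '[{"x":0.001,"y":0.0003,"z":0,"spin":0},{"x":0.001,"y":0.0003,"z":0,"spin":0}]'
```

```text
time: 7.1
ee_pos: [0.6011, -0.015, 0.0706]
eef_rot: [0.595, 0.804, 0.0, -0.0]
ft_force: [-0.7, 0.8, -3.3]
width: 0.0589
time: 7.35
ee_pos: [0.602, -0.0147, 0.0705]
eef_rot: [0.595, 0.804, -0.0, -0.0]
ft_force: [0.5, -0.1, -3.1]
width: 0.0591
```

```bash
for i in 1 2; do python3 -m creep '[{"x":0.001,"y":0.0003,"z":0,"spin":0},{"x":0.001,"y":0.0003,"z":0,"spin":0}]' | grep -E 'pos|force'; done
```

```text
ee_pos: [0.6023, -0.0147, 0.0704]
ft_force: [-4.8, -0.9, -1.0]
ee_pos: [0.6025, -0.0147, 0.0703]
ft_force: [-9.3, -0.9, 3.0]
```

Contact came where expected, at about 9 N along -x. I'll ease back about 1.5 mm and lower.

```bash
python3 -m creep '[{"x":-0.0015,"y":-0.0004,"z":0,"spin":0},{"x":-0.0015,"y":-0.0004,"z":-0.002,"spin":0},{"x":-0.0015,"y":-0.0004,"z":-0.004,"spin":0},{"x":-0.0015,"y":-0.0004,"z":-0.004,"spin":0}]'; for i in 1 2; do python3 -m creep '[{"x":0,"y":0,"z":-0.001,"spin":0},{"x":0,"y":0,"z":-0.001,"spin":0}]' | grep -E 'pos|force'; done
```

```text
time: 8.35
ee_pos: [0.6023, -0.0147, 0.0662]
eef_rot: [0.595, 0.804, -0.0, -0.0]
ft_force: [-4.2, -0.8, -3.4]
width: 0.0588
ee_pos: [0.6023, -0.0147, 0.0654]
ft_force: [-4.7, -2.0, -1.3]
ee_pos: [0.6023, -0.0147, 0.0648]
ft_force: [-6.8, -2.0, 3.7]
```

```bash
python3 -m creep '[{"x":0,"y":0,"z":-0.0005,"spin":0},{"x":0,"y":0,"z":-0.0005,"spin":0},{"x":0,"y":0,"z":-0.0005,"spin":0},{"x":0,"y":0,"z":-0.0005,"spin":0},{"x":0,"y":0,"z":-0.0005,"spin":0}]' 0.08
python3 - <<'E'
from h import *
c=snap('wrist','w5.png');np.savez('w5.npz',W=cloud(c))
a=snap('side','s5.png');b=cv2.resize(a['pixels'][165:225,290:360],None,fx=6,fy=6,interpolation=cv2.INTER_CUBIC)
x=np.zeros((400,640+420,3),np.uint8);x[:,:640]=c['pixels'];x[:360,640:]=b
cv2.imwrite('pics/m5.png',cv2.resize(x,(800,302),interpolation=cv2.INTER_AREA))
E
```

```text
time: 9.48
ee_pos: [0.6027, -0.0144, 0.0641]
eef_rot: [0.595, 0.804, 0.0, 0.0]
ft_force: [-0.8, -0.0, -0.5]
width: 0.0798
```

View pics/m5.png

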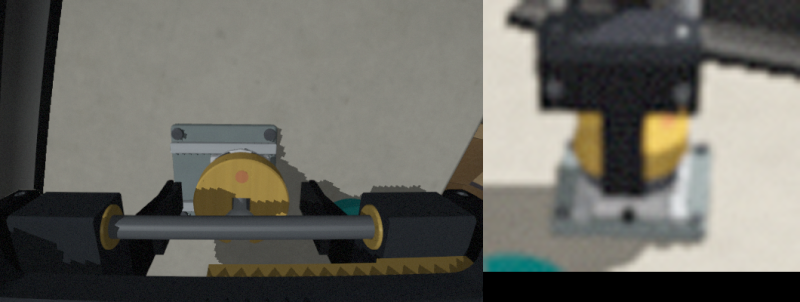

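The weight is on the stand and the fingers are open and clear of it. I'll lift straight up, swing aside and check.

```bash
python3 -m creep '[{"x":0,"y":0,"z":0.01,"spin":0},{"x":0,"y":0,"z":0.03,"spin":0},{"x":0,"y":0,"z":0.07,"spin":0},{"x":0,"y":0,"z":0.12,"spin":0},{"x":-0.04,"y":0.03,"z":0.15,"spin":0},{"x":-0.08,"y":0.07,"z":0.17,"spin":0},{"x":-0.12,"y":0.11,"z":0.17,"spin":0},{"x":-0.16,"y":0.16,"z":0.17,"spin":0},{"x":-0.18,"y":0.2,"z":0.17,"spin":0},{"x":-0.18,"y":0.2,"z":0.17,"spin":0}]' 0.087
python3 - <<'E'
from h import *
a=snap('top');b=snap('side');W=cloud(a);np.savez('f.npz',W=W,S=cloud(b));cv2.imwrite('pics/t6.png',a['pixels']);cv2.imwrite('pics/s6.png',b['pixels'])
f=lambda i:cv2.resize(i,(400,400),interpolation=cv2.INTER_CUBIC)
cv2.imwrite('pics/m6.png',np.hstack([f(a['pixels'][160:230,325:395]),f(b['pixels'][165:235,288:358])]))
I=a['pixels'].astype(int);S=np.s_[160:225,330:395];w=W[S].reshape(-1,3);J=I[S].reshape(-1,3)
m=(J[:,2]-J[:,0]>70)&(w[:,2]>.045)&(w[:,2]<.065);p=w[m]
print(m.sum(),cv2.minEnclosingCircle(p[:,:2].astype(np.float32)))
A=np.c_[p[:,:2]-p[:,:2].mean(0),np.ones(len(p))];print('plane',np.linalg.lstsq(A,p[:,2],rcond=None)[0])
h=w[(w[:,2]>.072)&(w[:,2]<.09)];print('head',len(h),h.mean(0))
E
```

```text
time: 10.82
ee_pos: [0.4211, 0.1885, 0.2357]
eef_rot: [0.593, 0.805, 0.001, 0.0]
ft_force: [0.7, -0.8, 0.2]
width: 0.0875
442 ((0.6004160642623901, -0.01490788720548153), 0.030282171443104744)
plane [ 0.00458495 -0.00270464  0.05370292]
head 48 [ 0.59886426 -0.01580427  0.08011686]
```

View pics/m6.png

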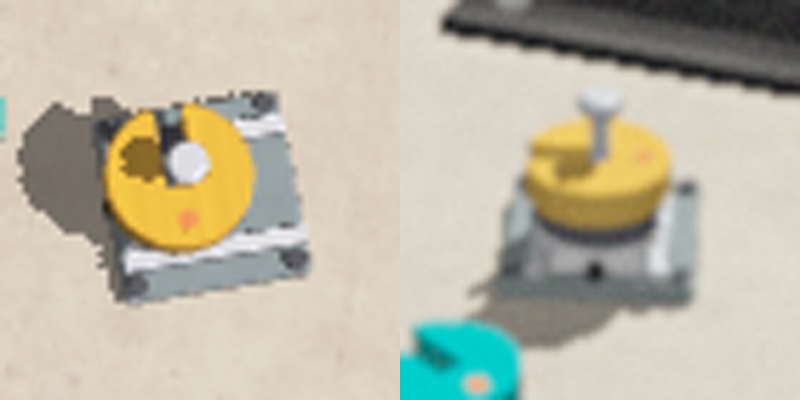

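```bash
python3 - <<'E'
from h import *
d=cv2.absdiff(cv2.imread('pics/top1.png'),cv2.imread('pics/t6.png')).max(2)
for n,(u,v) in dict(bush=(299,130),bear=(334,133),nut=(316,279),knob=(373,128),black=(309,112),cyan=(313,180)).items():print(n,(d[v-14:v+14,u-14:u+14]>60).sum())
print(r.read_state()['ft_force']);print(r.close_job())
E
```

```text
bush 0
bear 0
nut 0
knob 0
black 0
cyan 0
[-0.46519857 -1.10427216 -0.38356756]
the job is handed in; nothing more can be done
None
```

The brass weight is on the stand, released, with its slot facing the stand's +x, opposite to the dark weight's slot. I slid it under the head from the robot's side until the stem met the closed end of the slot (about 9 N), then lowered it, let go and backed the arm off. The job was handed in after about 11 s on the robot's clock.

**Last checks:**
- **Flat and seated:** the weight's top measured 53.7 mm high, against 54 mm expected, and level to within 0.3°.
- **Position on the stem:** its centre measured 1.7 mm beyond the stem in +x, against about 1 mm expected. A centre further out than 1 mm would put the stem into the closed end, so I take this as camera error.
- **Other things:** the bearing, nut, bush, knob and cyan look-alike show no change between the first and last top pictures.

One move was refused near the start because its rows lacked a key; nothing moved, and I retyped it.

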